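# Shut down the desk at the power console

### The job

Shut the desk down at the black power console: with the fingertips, press the raised near end of the blue rocker switch fully down, then the yellow one, and the red one last. Leave the white rocker, which keeps the lamp lit, switched on, and do not move or pick up any of the things standing around.

Things in the scene. Friction and masses are not known exactly. Their poses are not given: they have to be found in the camera images.
- power_console: black desk power console fixed to the desk, 88 mm (its x) by 262 mm (its y), flat top 36 mm above the desk; origin: centre of its underside; -x long side toward the robot, turned up to 0.3 rad. Four coloured rockers side by side in its top, middles at x = 0, y = +96, +32, -32, -96 mm, colour order differs each time. Each is 60 mm long (x), 34 mm wide, 30 mm free between neighbours
- blue_rocker (a joint): angle of the blue rocker (computer), rad: about +0.2 = on (end nearest the robot raised), -0.2 = off (that end pressed fully down), hard stops at both. Stays where it is left (friction, no spring); 3 to 5 N on the raised end tips it. Hinge axis along console y, 30 mm above the desk
- blue_near (a point): point to press on the blue rocker, moving with it: top of its near half, 22 mm from its middle toward the robot, 8 mm in from its near edge (black dot). The top is a shallow V: a half pressed fully down lies level, 40 mm above the desk, 4 mm over the console top. On: this point is 48 mm, the near edge 52 mm above the desk. Axes: x away from the robot, y along the console
- yellow_rocker (a joint): angle of the yellow rocker (monitor), rad: about +0.2 = on (end nearest the robot raised), -0.2 = off (that end pressed fully down), hard stops at both. Stays where it is left (friction, no spring); 3 to 5 N on the raised end tips it. Hinge axis along console y, 30 mm above the desk
- yellow_near (a point): point to press on the yellow rocker, moving with it: top of its near half, 22 mm from its middle toward the robot, 8 mm in from its near edge (black dot). The top is a shallow V: a half pressed fully down lies level, 40 mm above the desk, 4 mm over the console top. On: this point is 48 mm, the near edge 52 mm above the desk. Axes: x away from the robot, y along the console
- red_rocker (a joint): angle of the red rocker (mains), rad: about +0.2 = on (end nearest the robot raised), -0.2 = off (that end pressed fully down), hard stops at both. Stays where it is left (friction, no spring); 3 to 5 N on the raised end tips it. Hinge axis along console y, 30 mm above the desk
- red_near (a point): point to press on the red rocker, moving with it: top of its near half, 22 mm from its middle toward the robot, 8 mm in from its near edge (black dot). The top is a shallow V: a half pressed fully down lies level, 40 mm above the desk, 4 mm over the console top. On: this point is 48 mm, the near edge 52 mm above the desk. Axes: x away from the robot, y along the console
- white_rocker (a joint): angle of the white rocker (desk lamp; stays on), rad: about +0.2 = on (end nearest the robot raised), -0.2 = off (that end pressed fully down), hard stops at both. Stays where it is left (friction, no spring); 3 to 5 N on the raised end tips it. Hinge axis along console y, 30 mm above the desk
- white_near (a point): point to press on the white rocker, moving with it: top of its near half, 22 mm from its middle toward the robot, 8 mm in from its near edge (black dot). The top is a shallow V: a half pressed fully down lies level, 40 mm above the desk, 4 mm over the console top. On: this point is 48 mm, the near edge 52 mm above the desk. Axes: x away from the robot, y along the console
- mug: white mug, 70 mm across, 85 mm tall, handle on its +y side, beside the left end of the console; origin: centre of its underside
- remote: small black remote control, 100x36x13 mm, lying beside the right end of the console; not part of the job; origin: centre of its underside
- mouse: dark blue cordless mouse, 109x67x35 mm, at the right; origin: centre of its underside
- tape_dispenser: wooden tape dispenser, 50x94x67 mm, at the right; origin: centre of its underside
- film_can_1: small black film can with a grey lid, 34 mm across, 52 mm tall, behind the console; origin: centre of its underside
- film_can_2: small black film can with a yellow lid, 34 mm across, 52 mm tall, behind the console; origin: centre of its underside

How it is judged:
On the way, in this order (a step that is already met when the one before it is completed fails the run):
1. the blue rocker is pressed over to off (value of joint blue_rocker below -0.12 rad and not (value of joint yellow_rocker below 0 rad) and not (value of joint red_rocker below 0 rad) and not (value of joint white_rocker below 0 rad)), for 0.2 s.
2. the yellow rocker is pressed over to off (value of joint yellow_rocker below -0.12 rad and not (value of joint red_rocker below 0 rad) and not (value of joint white_rocker below 0 rad)), for 0.2 s.
3. the red rocker is pressed over to off (value of joint red_rocker below -0.12 rad and not (value of joint white_rocker below 0 rad)), for 0.2 s.
At the end, for the whole second after the job is handed in: the blue, yellow and red rockers are off (below -0.12 rad, of -0.2 at the stop), the white one is still on (above +0.05 rad), and every bystander is within 20 mm of where it stood (value of joint each of blue_rocker, yellow_rocker, red_rocker below -0.12 rad and value of joint white_rocker above 0.05 rad and distance of each of mug, remote, mouse, tape_dispenser, film_can_1, film_can_2 from where it was at the start of the episode below 0.02 m); the robot touches nothing.
It fails at once if yellow is tipped past its middle before blue is off (value of joint yellow_rocker below 0 rad and value of joint blue_rocker above -0.1 rad).
It fails at once if red is tipped past its middle before blue and yellow are off (value of joint red_rocker below 0 rad and value of joint any of blue_rocker, yellow_rocker above -0.1 rad).
It fails at once if the white rocker is tipped noticeably (its near end moves more than 3 mm) (distance of white_near from where it was at the start of the episode above 0.003 m).
It fails at once if one of the things standing around is lifted, knocked or pushed more than 20 mm (distance of any of mug, remote, mouse, tape_dispenser, film_can_1, film_can_2 from where it was at the start of the episode above 0.02 m).
It also fails if it takes over 64 s, if anything falls off the work surface, if the arm or the gripper's body presses on something with over 40 N, if the wrist force passes 120 N, or if a joint passes its speed limit or range.

### The arm

A 6-joint arm with a two-finger parallel gripper is mounted at the origin on a cart in front of the work surface, level with it; the furniture and walls round the work are solid. World frame = base frame: x ahead of the robot, y to its left, z up, the work surface at z = 0. Lengths are in m, angles in rad, forces in N, time in s.
With the tool pointing down it reaches from about 0.25 to 0.8 m from the base axis. Payload 8.5 kg.
Tool frame: the origin (TCP) lies on the centre line of the jaws, within the pads' length; the fingertips stand 11 mm ahead of it and the grasp point (between the pads) lies 8 mm behind it; z points along the fingers, y is the line along which they close (so a half turn about z gives the same grasp; the last joint's range is limited). The gripper opens to 85 mm and grips with 20 to 120 N. Pads are 22 mm wide; open, the fingers measure 114 mm over their backs; the gripper's body (76 mm by 85 mm) begins 54 mm behind the grasp point. The pads swing forward as they close: fully open they stand 13 mm farther back than shut.
Start: joints at [-1.328, 0.238, -0.013, 1.319, 0, 1.571], TCP at [0.126, -0.51, 0.242] pointing down, gripper open.
Joint ranges: [-2.66, 2.66], [-1.03, 1.9], [-1.14, 1.46], [-1.82, 2.27], [-1.45, 1.34], [-3.14, 3.14]. Speed limits (rad/s): [2.22, 2.22, 2.79, 3.14, 3.14, 3.14].

### API

Orientations are given as [roll, pitch, yaw] about the fixed x, y, z axes, in that order (R = Rz(yaw) Ry(pitch) Rx(roll)).
In Python, from rig import state, vision, bot gives the robot as it stands. The module is installed in compiled form; this text tells all that it offers.
- The arm moves only by the shell command python3 -m inch 'ROWS' [OPENING] [FORCE]. ROWS is 1 to 20 rows, parted by semicolons, with the numbers parted by commas; each row has 4 numbers: dx, dy, dz in units of 20 mm, then a turn about the tool's z in units of 0.25 rad; each row is the pose to reach, as a shift and turn from the pose commanded when the command began, along the tool's axes at that moment; what a row does not reach only later rows make up. A row lasts 1/8 s, in which the tool goes at most 0.0625 m and 0.188 rad, less where a joint would pass 70% of its speed; a pose out of reach is approached as far as the arm can. OPENING is the opening from 0.0 (shut) to 1.0 (fully open), set as the command begins (- or left out keeps the last). The fingers move at their own pace and stop on an object; FORCE is the grip in N (left out, the last holds). Time passes only in rows, so rows that do not move let the fingers close. It prints the time, the measured TCP pose, the force, the opening and the grip force at its end. Input that does not fit is refused with a message, and nothing moves.
- state(): the state, without advancing time (a new reading comes with each control period).
- vision.capture(name): name is "scene" or "top"; returns (picture, depth): 400x640x3 uint8, red, green, blue; 400x640 float32, m along the optical axis (not along the pixel's ray), 0 where there is no reading.
- vision.camera_params(name): a dict with "fx", "fy", "cx", "cy" (pixels), "R" (3x3) and "t" (3): a world point X has camera coordinates R X + t. Camera axes: x right, y down, z forward; pixel columns grow to the right and rows downward; lengths in m; the calibration is good to about 2 mm. A picture is of the moment at which its call begins. camera_params takes no time and is no camera call.
- bot.close_job(): hands the job in; it is judged then, once.
The state is a dict: "time": time; "joint_positions": joint angles; "joint_vel": joint speeds; "effort": joint torques, N m; "tool_pos": TCP position; "orientation": TCP orientation; "force": force on the tool from outside, world axes, zero at the start; "wrist_torque": the same for the moment, N m; "grip_width": opening from 0.0 (shut) to 1.0 (fully open); "gripper_force": force on a finger pad.
Only numpy, scipy, OpenCV 4.12 (cv2) and the standard library are available. Lean on these libraries where they do the work, as an engineer would, in place of code of your own. Each camera call takes 0.05 s, during which the arm holds its last target. There are 200 camera calls.

## Working session

There is one attempt and no reset: what is moved stays moved. The work goes in short steps, Python scripts to look and compute and a shell command to move; the robot and the scene stay as the last step left them, time stands still between calls to the robot, and variables do not carry over. Pictures are saved under pics/ and viewed, at most 10 in all, crops included, and the job is handed in when it is done.

```bash
mkdir -p pics
python3 - <<'E'
from rig import state, vision
import cv2,numpy as np
for n in("top","scene"):
    p,d=vision.capture(n); cv2.imwrite(f"pics/{n}0.png",p[:,:,::-1]); np.savez(f"{n}0.npz",p=p,d=d)
    print(vision.camera_params(n))
s=state();print(s["tool_pos"],s["orientation"],s["time"],s["grip_width"])
E
```

```text
{'fx': 466.3699406922079, 'fy': 466.3699406922079, 'cx': 323.1364460592249, 'cy': 201.5926308256928, 'R': array([[-0.00990846, -0.99988078, -0.01184274],
       [-0.99564896,  0.01096254, -0.09253628],
       [ 0.09265508,  0.01087432, -0.99563888]]), 't': array([-0.09743372,  0.52721287,  1.42566234])}
{'fx': 489.4188653023287, 'fy': 489.4188653023287, 'cx': 315.40485872344607, 'cy': 207.21110374422918, 'R': array([[-6.07972414e-01, -7.93958133e-01,  1.64503847e-04],
       [-4.01533358e-01,  3.07294892e-01, -8.62751883e-01],
       [ 6.84938323e-01, -5.24595399e-01, -5.05627493e-01]]), 't': array([0.24645206, 0.29834553, 1.09039394])}
[ 0.12612214 -0.50925902  0.24173153] [-3.14027622e+00  2.11144260e-05  2.42780996e-01] 0.1 1.0039039310348552
```

View pics/top0.png

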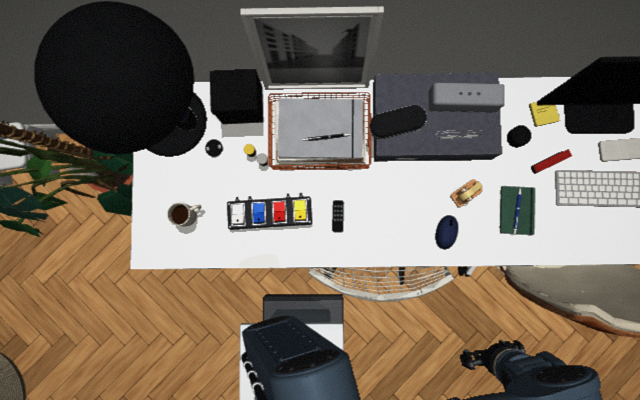

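View pics/scene0.png

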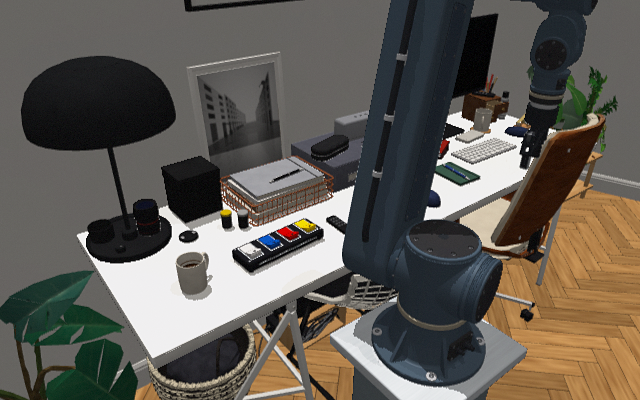

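The top view shows the console at px (228–312, 195–230), rockers left to right: white (238,213), blue (259,213), red (280,212), yellow (300,210). The mug is at (182,213) and the remote at (337,215). Next I measure them.

```bash
cat > h.py <<'E'
import numpy as np,cv2
from rig import vision
def toworld(n,u,v,z):
    c=vision.camera_params(n);R=c["R"];t=c["t"]
    r=R.T@np.array([(u-c["cx"])/c["fx"],(v-c["cy"])/c["fy"],1]);o=-R.T@t
    return o+r*(z-o[2])/r[2]
def masks(p):
    h=cv2.cvtColor(p,cv2.COLOR_RGB2HSV);H,S,V=[h[...,i].astype(int) for i in range(3)]
    c=(S>130)&(V>90)
    return dict(blue=c&(H>100)&(H<125),red=c&((H<6)|(H>174)),yellow=c&(H>20)&(H<33))
E
python3 - <<'E'
from h import *
for n,box in(("top",(228,312,195,231)),("scene",(230,326,215,272))):
    f=np.load(n+"0.npz");p,d=f["p"],f["d"];a,b,c,e=box
    cr=p[c:e,a:b];P=[]
    for k,m in masks(cr).items():
        v,u=np.nonzero(m);w=toworld(n,u.mean()+a,v.mean()+c,.043)
        W=np.array([toworld(n,x+a,y+c,.043) for x,y in zip(u,v)])
        print(n,k,len(u),w.round(4),W.min(0).round(3),W.max(0).round(3));P.append(w)
    q=P[0]-P[2];print("yaw from blue-yellow",np.arctan2(-q[0],q[1]),np.hypot(*q[:2]))
    cv2.imwrite(f"pics/{n}c.png",cv2.resize(cr[:,:,::-1],None,fx=8,fy=8,interpolation=cv2.INTER_CUBIC))
f=np.load("top0.npz");d=f["d"]
print((d[225:232,225:320:6]).round(3)[:2])
E
```

```text
top blue 199 [0.494  0.0966 0.043 ] [0.464 0.081 0.043] [0.522 0.112 0.043]
top red 203 [0.4969 0.0327 0.043 ] [0.469 0.017 0.043] [0.525 0.048 0.043]
top yellow 205 [ 0.4998 -0.0311  0.043 ] [ 0.472 -0.047  0.043] [ 0.53  -0.014  0.043]
yaw from blue-yellow 0.044953427165984494 0.12780784055120767
scene blue 143 [0.4934 0.0946 0.043 ] [0.465 0.071 0.043] [0.522 0.114 0.043]
scene red 140 [0.4955 0.0303 0.043 ] [0.465 0.005 0.043] [0.525 0.051 0.043]
scene yellow 151 [ 0.4957 -0.0324  0.043 ] [ 0.464 -0.058  0.043] [ 0.529 -0.013  0.043]
yaw from blue-yellow 0.018529624779083355 0.1270025998451147
[[1.474 1.438 1.431 1.434 1.437 1.434 1.433 1.432 1.437 1.438 1.434 1.442
  1.446 1.469 1.469 1.468]
 [1.47  1.436 1.435 1.435 1.434 1.432 1.434 1.436 1.432 1.435 1.472 1.466
  1.466 1.471 1.468 1.474]]
```

View pics/topc.png

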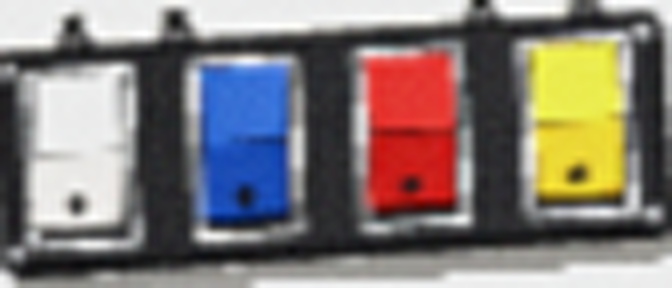

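View pics/scenec.png

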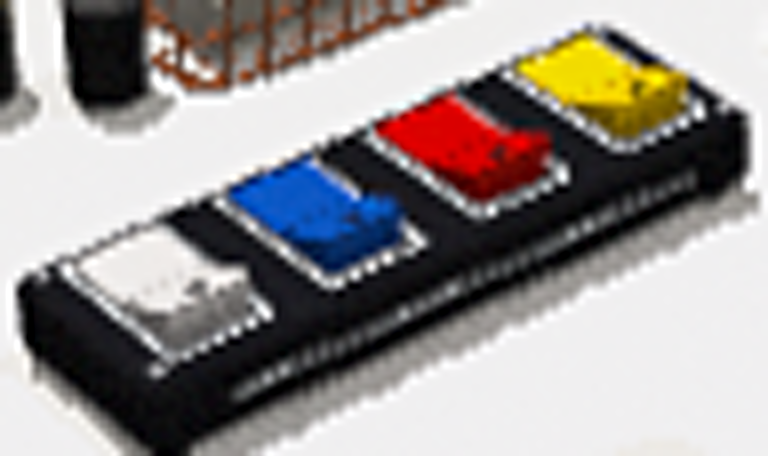

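The crops show a black dot on each rocker's near half. In the top image: white (237.1,219.9), blue (257.9,218.7), red (278.8,217.5), yellow (299.5,216.1). Next come the targets and a check of the heights along the path.

```bash
cat >> h.py <<'E'
def totool(s,w):
    from scipy.spatial.transform import Rotation as Ro
    return Ro.from_euler("xyz",s["orientation"]).inv().apply(np.asarray(w)-s["tool_pos"])
E
python3 - <<'E'
from h import *
from rig import state
s=state()
D=dict(white=(237.1,219.9),blue=(257.9,218.7),red=(278.8,217.5),yellow=(299.5,216.1))
W={k:toworld("top",*v,.048) for k,v in D.items()}
for k,w in W.items(): print(k,w.round(4),"tool shift to 60mm above",totool(s,[w[0],w[1],.12]).round(4))
P=np.array([W[k][:2] for k in D]);f=np.polyfit(P[:,1],P[:,0],1);print("yaw",-f[0])
c=vision.camera_params("top");d=np.load("top0.npz")["d"]
v,u=np.mgrid[0:400,0:640];X=np.stack([(u-c["cx"])/c["fx"]*d,(v-c["cy"])/c["fy"]*d,d],-1)
X=(X-c["t"])@c["R"]
for y in np.arange(-.6,.3,.05):
    r=[]
    for x in np.arange(.1,.65,.05):
        m=(abs(X[...,0]-x)<.025)&(abs(X[...,1]-y)<.025)&(d>0);r.append(X[...,2][m].max() if m.any() else 9)
    print(round(y,2),np.round(r,2))
E
```

```text
white [0.4707 0.1599 0.048 ] tool shift to 60mm above [ 0.4953 -0.5665  0.1225]
blue [0.4737 0.0963 0.048 ] tool shift to 60mm above [ 0.483  -0.5041  0.1224]
red [0.4767 0.0325 0.048 ] tool shift to 60mm above [ 0.4705 -0.4414  0.1223]
yellow [ 0.4803 -0.0307  0.048 ] tool shift to 60mm above [ 0.4588 -0.3792  0.1222]
yaw 0.049936415094002845
-0.6 [-0.73  0.34 -0.74 -0.73  0.    0.01  0.01  0.01  0.01  0.05  0.04]
-0.55 [-0.73  0.72  0.72 -0.73 -0.14  0.01  0.01  0.01  0.05  0.07  0.02]
-0.5 [ 0.46  0.73  0.73 -0.03 -0.03  0.01  0.04  0.04  0.02  0.06  0.01]
-0.45 [ 0.54  0.73 -0.72 -0.02 -0.    0.01  0.04  0.04  0.01  0.01  0.01]
-0.4 [-0.73  0.72 -0.04 -0.02  0.01  0.    0.01  0.01  0.01  0.01  0.01]
-0.35 [-0.73  0.71 -0.02 -0.02  0.    0.01  0.01  0.01  0.01  0.01  0.01]
-0.3 [-0.73  0.7  -0.02 -0.02  0.    0.01  0.01  0.01  0.01  0.01  0.01]
-0.25 [-0.73 -0.74 -0.02 -0.02 -0.    0.01  0.01  0.01  0.01  0.01  0.01]
-0.2 [-0.64 -0.64 -0.04 -0.02 -0.15  0.01  0.01  0.01  0.01  0.01  0.01]
-0.15 [ 0.01  0.78  0.81  0.79 -0.04  0.01  0.01  0.02  0.02  0.02  0.01]
-0.1 [0.01 0.01 0.82 0.8  0.   0.01 0.01 0.01 0.01 0.01 0.01]
-0.05 [-0.27  0.78  0.81 -0.74  0.    0.01  0.01  0.05  0.05  0.04  0.01]
0.0 [ 0.6   0.73  0.75 -0.73  0.    0.01  0.01  0.05  0.06  0.04  0.01]
0.05 [ 0.5   0.58  0.55 -0.73  0.    0.01  0.01  0.06  0.05  0.04  0.01]
0.1 [ 0.39  0.39  0.34 -0.73 -0.    0.01  0.01  0.05  0.05  0.04  0.01]
0.15 [ 0.    0.01 -0.73 -0.73 -0.73  0.01  0.01  0.06  0.05  0.04  0.01]
0.2 [-0.65 -0.65 -0.73 -0.73  0.    0.01  0.01  0.04  0.04  0.04  0.01]
0.25 [-0.73 -0.73 -0.73 -0.73  0.    0.01  0.01  0.01  0.07  0.01  0.01]
```

The manual's scale: shifts go in units of 20 mm and turns go in units of 0.25 rad. Converting my numbers, -0.504 m is -25.2, 0.485 m is 24.25, 0.19 rad is 0.76.

```bash
python3 -m inch '6,-6,0,0.4;12,-12.5,2.5,0.76;18,-18.5,5,0.76;24.25,-25.2,6,0.76;24.25,-25.2,6,0.76;24.25,-25.2,6,0.76;24.25,-25.2,6,0.76;24.25,-25.2,6,0.76;24.25,-25.2,6,0.76;24.25,-25.2,6,0.76;24.25,-25.2,6,0.76;24.25,-25.2,6,0.76;24.25,-25.2,6,0.76;24.25,-25.2,6,0.76;24.25,-25.2,6,0.76;24.25,-25.2,6,0.76' 0.0 20
```

```text
time: 2.1
tool_pos: [0.4794, 0.058, 0.1228]
orientation: [-3.111, 0.0, 0.103]
force: [-0.1, -0.4, -0.5]
grip_width: 0.002
gripper_force: 0.0
```

```bash
python3 -m inch '0,0,0,0;0,0,0,0;0,0,0,0;0,0,0,0'
python3 - <<'E'
from h import *
from rig import state
s=state();print(totool(s,[.4755,.0963,.07]).round(4))
p,d=vision.capture("scene");cv2.imwrite("pics/s1.png",cv2.resize(p[130:290,200:400,::-1],None,fx=4,fy=3.75))
E
```

```text
time: 2.6
tool_pos: [0.4797, 0.0587, 0.1223]
orientation: [-3.111, 0.001, 0.104]
force: [0.1, -0.3, -0.1]
grip_width: -0.0
gripper_force: 0.0
[-0.0002 -0.0362  0.0534]
```

View pics/s1.png

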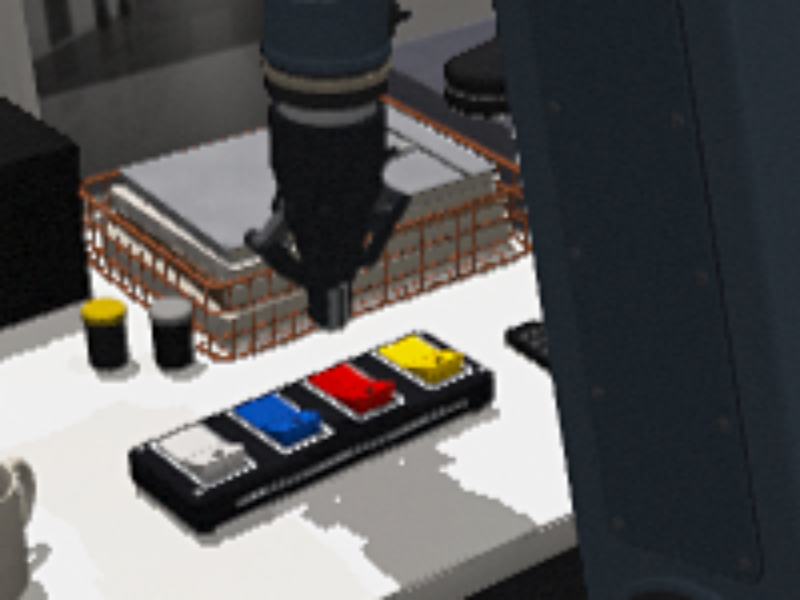

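The closed gripper stands above the console, between red and blue and short of the blue target. The rockers are untouched and nothing has been moved. Next it moves over blue.

To row units: 0.053 m is 2.65, -0.036 m is -1.8, 0.05 rad is 0.2.

```bash
python3 -m inch '0,-1.8,1,0.2;0,-1.8,2.65,0.2;0,-1.8,2.65,0.2;0,-1.8,2.65,0.2'
python3 - <<'E'
from h import *
from rig import state
s=state();print(totool(s,[.4755,.0963,.05]).round(4))
E
```

```text
time: 3.15
tool_pos: [0.4793, 0.0636, 0.0712]
orientation: [-3.085, 0.002, 0.098]
force: [0.9, 0.8, 0.1]
grip_width: 0.003
gripper_force: 0.0
[-0.0005 -0.0317  0.0231]
```

Run:
```python
from rig import state
s=state();print(s["joint_positions"].round(3) if hasattr(s["joint_positions"],"round") else s["joint_positions"],s["joint_vel"])
```

```text
[ 0.097  0.295 -0.41   0.869  0.057  3.141] [-0.00218243 -0.0126642   0.00977593 -0.00458213 -0.00266683 -0.00014428]
```

Joint 6 is on its stop, so I back off and take the equivalent half turn.

To row units: -0.03 m is -1.5, -3.1 rad is -12.4.

```bash
python3 -m inch '0,0,-1.5,-0.72;0,0,-1.5,-1.44;0,0,-1.5,-12.4;0,0,-1.5,-12.4;0,0,-1.5,-12.4;0,0,-1.5,-12.4;0,0,-1.5,-12.4;0,0,-1.5,-12.4;0,0,-1.5,-12.4;0,0,-1.5,-12.4;0,0,-1.5,-12.4;0,0,-1.5,-12.4;0,0,-1.5,-12.4;0,0,-1.5,-12.4;0,0,-1.5,-12.4;0,0,-1.5,-12.4;0,0,-1.5,-12.4;0,0,-1.5,-12.4;0,0,-1.5,-12.4;0,0,-1.5,-12.4'
python3 - <<'E'
from h import *
from rig import state
s=state();print(totool(s,[.4755,.0963,.075]).round(4),np.round(s["joint_positions"],3))
E
```

```text
time: 5.65
tool_pos: [0.4793, 0.0619, 0.1008]
orientation: [3.085, -0.005, -3.087]
force: [-0.6, 0.1, 0.2]
grip_width: -0.0
gripper_force: 0.0
[0.0018 0.0331 0.0277] [ 0.094  0.263 -0.366  0.944  0.057  0.039]
```

To row units: 0.033 m is 1.65, 0.028 m is 1.4.

```bash
python3 -m inch '0.1,1.65,0.5,0;0.1,1.65,1.4,0;0.1,1.65,1.4,0;0.1,1.65,1.4,0'
python3 - <<'E'
from h import *
from rig import state
s=state();print(totool(s,[.4755,.0963,.051]).round(4),np.round(s["joint_positions"],3))
E
```

```text
time: 6.15
tool_pos: [0.4753, 0.096, 0.0748]
orientation: [3.085, -0.005, -3.086]
force: [-0.1, 0.9, 0.8]
grip_width: 0.003
gripper_force: 0.0
[-0.0004 -0.0011  0.0237] [ 0.165  0.29  -0.405  0.874  0.057  0.109]
```

To row units: 0.019 m is 0.95, 0.016 m is 0.8.

```bash
python3 -m inch '0,0,0.3,0;0,0,0.6,0;0,0,0.8,0;0,0,0.95,0;0,0,0.95,0'; python3 -m inch '0,0,0.1,0;0,0,0.2,0;0,0,0.2,0'
```

```text
time: 6.78
tool_pos: [0.4747, 0.0972, 0.0552]
orientation: [3.085, -0.006, -3.085]
force: [0.0, 0.7, 0.3]
grip_width: -0.002
gripper_force: 0.3
time: 7.15
tool_pos: [0.4744, 0.0974, 0.0513]
orientation: [3.085, -0.006, -3.085]
force: [-0.8, -0.0, 2.9]
grip_width: -0.0
gripper_force: 1.1
```

```bash
python3 -m inch '0,0,0.05,0;0,0,0.1,0;0,0,0.1,0'
```

```text
time: 7.52
tool_pos: [0.4744, 0.0974, 0.0506]
orientation: [3.085, -0.005, -3.085]
force: [-9.0, -3.2, 24.2]
grip_width: 0.001
gripper_force: 11.7
```

At the stop (24 N). Lift clear and check.

To row units: -0.04 m is -2, -0.015 m is -0.75.

```bash
python3 -m inch '0,0,-0.75,0;0,0,-2,0;0,0,-2,0;0,0,-2,0'
python3 - <<'E'
from h import *
from rig import state
s=state();print(totool(s,[.4818,-.0307,.09]).round(4),totool(s,[.478,.0325,.09]).round(4))
p,d=vision.capture("scene");cv2.imwrite("pics/s2.png",cv2.resize(p[190:290,220:345,::-1],None,fx=6,fy=6,interpolation=cv2.INTER_CUBIC))
E
```

```text
time: 8.02
tool_pos: [0.4751, 0.0953, 0.0888]
orientation: [3.085, -0.005, -3.085]
force: [0.1, -0.1, -0.3]
grip_width: 0.0
gripper_force: 0.0
[ 0.0004 -0.1259 -0.0083] [ 0.0007 -0.0627 -0.0048]
```

View pics/s2.png

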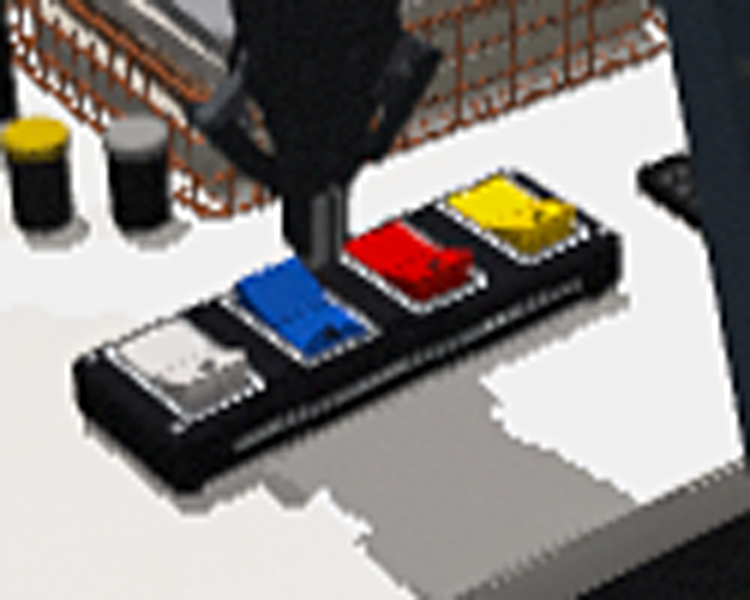

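Blue (300,305) is now tipped down. White, red and yellow still have their near ends raised. Yellow is next, with the hand moving across at this height.

To row units: -0.126 m is -6.3, -0.12 m is -6.

```bash
python3 -m inch '0,-3,-0.4,0;0,-6,-0.4,0;0,-6.3,-0.4,0;0,-6.3,-0.4,0;0,-6.3,-0.4,0'
python3 - <<'E'
from h import *
from rig import state
s=state();print(totool(s,[.4818,-.0307,.055]).round(4))
E
```

```text
time: 8.7
tool_pos: [0.4821, -0.0297, 0.0898]
orientation: [3.084, -0.006, -3.084]
force: [0.5, -1.0, -0.5]
grip_width: 0.003
gripper_force: 0.0
[ 0.0001 -0.003   0.0347]
```

To row units: 0.038 m is 1.9, 0.035 m is 1.75.

```bash
python3 -m inch '0,-0.15,1,0;0,-0.15,1.5,0;0,-0.15,1.75,0;0,-0.15,1.9,0;0,-0.15,1.9,0'; python3 -m inch '0,0,0.05,0;0,0,0.1,0;0,0,0.1,0'
```

```text
time: 9.32
tool_pos: [0.4819, -0.031, 0.0521]
orientation: [3.085, -0.006, -3.084]
force: [0.2, 1.2, 0.3]
grip_width: -0.003
gripper_force: 0.1
time: 9.7
tool_pos: [0.4819, -0.0311, 0.0508]
orientation: [3.085, -0.005, -3.085]
force: [-6.1, 0.2, 12.1]
grip_width: 0.0
gripper_force: 6.3
```

```bash
python3 -m inch '0,0,0.05,0;0,0,0.05,0;0,0,-1,0;0,0,-2,0;0,1.5,-2,0;0,3.1,-2,0;0,3.1,-2,0;0,3.1,-2,0'
python3 - <<'E'
from h import *
from rig import state
s=state();print(totool(s,[.4785,.0325,.055]).round(4))
p,d=vision.capture("scene");cv2.imwrite("pics/s3.png",cv2.resize(p[190:290,220:345,::-1],None,fx=6,fy=6,interpolation=cv2.INTER_CUBIC))
E
```

```text
time: 10.7
tool_pos: [0.4791, 0.0281, 0.0935]
orientation: [3.085, -0.005, -3.084]
force: [-0.8, -0.2, 0.1]
grip_width: -0.003
gripper_force: 0.0
[0.0002 0.0023 0.0387]
```

View pics/s3.png

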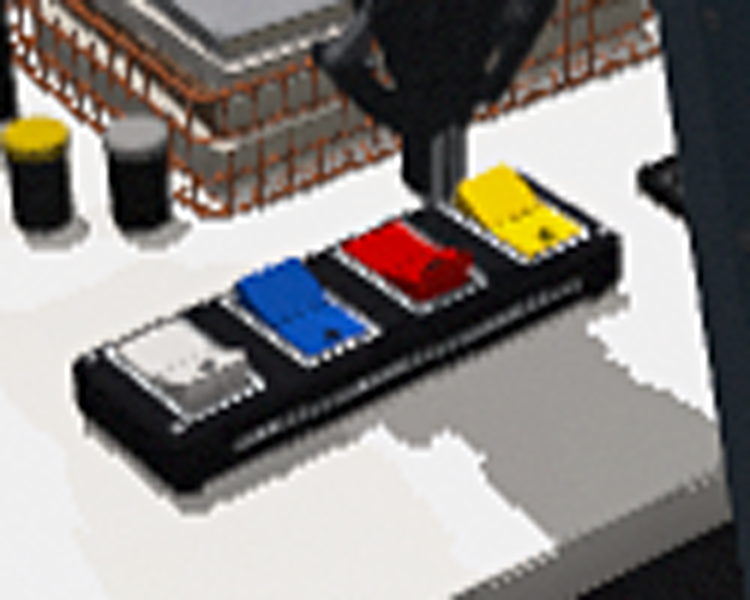

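Yellow (520,215) and blue (300,305) are down. Red (410,260) and white (185,360) are still raised. Now red.

To row units: 0.042 m is 2.1, 0.037 m is 1.85.

```bash
python3 -m inch '0,0.1,1,0;0,0.1,1.5,0;0,0.1,1.85,0;0,0.1,2.1,0;0,0.1,2.1,0'; python3 -m inch '0,0,0.05,0;0,0,0.1,0;0,0,0.1,0'
```

```text
time: 11.38
tool_pos: [0.4783, 0.0321, 0.0515]
orientation: [3.085, -0.006, -3.085]
force: [0.2, 0.5, -0.7]
grip_width: 0.001
gripper_force: 0.0
time: 11.75
tool_pos: [0.4788, 0.0323, 0.0508]
orientation: [3.085, -0.004, -3.085]
force: [-4.3, -1.6, 15.8]
grip_width: -0.0
gripper_force: 7.5
```

To row units: -0.12 m is -6, -0.08 m is -4.

```bash
python3 -m inch '0,0,0.05,0;0,0,0.05,0;0,0,-1.5,0;0,0,-4,0;0,0,-6,0;0,0,-6,0;0,0,-6,0;0,0,-6,0'
python3 - <<'E'
from h import *
p,d=vision.capture("scene");cv2.imwrite("pics/s4.png",cv2.resize(p[190:290,220:345,::-1],None,fx=6,fy=6,interpolation=cv2.INTER_CUBIC))
E
```

```text
time: 12.75
tool_pos: [0.4788, 0.0258, 0.1684]
orientation: [3.085, -0.007, -3.085]
force: [0.0, 0.1, -0.3]
grip_width: 0.001
gripper_force: 0.0
```

View pics/s4.png

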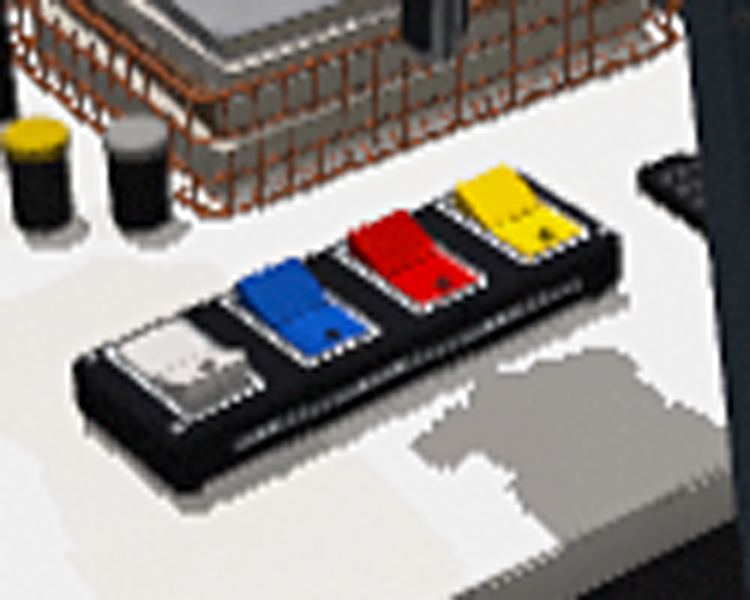

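Blue (300,305), red (415,260) and yellow (520,215) are all down. White (185,360) is still raised, and the gripper is clear.

```bash
python3 -c "from rig import bot; print(bot.close_job())"
```

```text
the job is handed in; nothing more can be done
None
```

I pressed blue, yellow and red off in that order, left white on, touched none of the things standing around, and handed the job in at about 13 s; no verdict was returned.

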